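Top up the cup board in a treatment back room

TASK

Each stack on the white cup board should be two steel cups nested together, but two of the cups there still stand alone. Take the two spare cups from the table and nest one in each of those single cups, upright and all the way down, lowering them gently rather than dropping them. Keep the board's cups in their pockets, and leave the finished pair and everything else where it is.

Things in the scene. Friction and masses are not known exactly. Their poses are not given: they have to be found in the camera images.
- board: white cup board, a fixed slab 240 x 240 x 20 mm with four round pockets 49 mm wide and 12 mm deep (floor 8 mm above the table) at x, y = +-55 mm from its centre. Three pockets hold cups (a nested pair and two single cups) and one holds a small amber bottle; which is where varies. Origin: centre of the underside
- single_a: single cup standing in a pocket of the board, rim 88 mm above the table, same shape as spare_a. A cup nests inside another with about 2 mm play, its foot on the other's inner floor, so that 30 mm of it stands out above the other's rim. Origin: centre of the underside, z up along its axis
- single_b: the other single cup standing in a pocket of the board, same as single_a
- pair_outer: outer cup of the finished pair in the board, same as single_a; to be left alone
- pair_inner: inner cup of the finished pair, same shape, nested in pair_outer, rim 118 mm above the table; to be left alone
- spare_a: spare cup standing upright on the table, on the right side: tapered hollow steel cup, round, open at the top, no handle: 80 mm high, 64 mm across the rim, 40 mm across the foot, straight sloping wall 2.5 mm thick, inner floor 30 mm above the underside. Origin: centre of the underside, z up along its axis. 
- spare_b: the other spare cup standing upright on the table, same as spare_a
- dropper: bystander: amber bottle with black cap in the remaining pocket, 38 mm wide, 90 mm high. Origin: centre of the underside
- cream_jar: bystander: clear jar with white cap, 50 mm wide and high. Origin: centre of the underside
- balm_jar: bystander: low amber jar with black cap, 42 mm wide, 38 mm high. Origin: centre of the underside
- bowl: bystander: white ceramic bowl 120 mm across, 50 mm high. Origin: centre of the underside
- mug: bystander: blue ceramic mug 74 mm wide, 85 mm high, handle at its +y reaching 70 mm from its axis. Origin: centre of the underside
- pump_bottle: bystander: white pump bottle 54 mm wide, 172 mm high. Origin: centre of the underside
- mask_brush: bystander: wooden mask brush lying flat, 170 mm long along its x. Origin: middle of its underside
There are look-alikes about, which are no part of the job. Leave any pink or yellow look-alike of the spare_a alone. What is shaped like the spare_b but green is not meant.

How it is judged:
By the outcome, as a careful person would: the job done as asked, in the order asked, and still so for the second after the job is handed in, with the robot touching nothing.
It also fails if it takes over 56 s, if anything falls off the work surface, if the arm or the gripper's body presses on something with over 40 N, if the wrist force passes 120 N, or if a joint passes its speed limit or range.

ROBOT

A 6-joint arm with a two-finger parallel gripper is mounted at the origin on the work surface. World frame = base frame: x ahead of the robot, y to its left, z up, the work surface at z = 0. Lengths are in m, angles in degrees, forces in N, time in s.
With the tool pointing down it reaches from about 0.4 to 0.825 m from the base axis. Payload 7 kg.
Tool frame: the origin (TCP) lies midway between the tips of the shut fingers; the grasp point (between the pads) lies ctrl.grasp_offset behind it (ctrl.grasp_offset is the distance from the TCP to the grasp point, in m); z points along the fingers, y is the line along which they close (so a half turn about z gives the same grasp; the last joint's range is limited). The gripper opens to 88 mm and grips with 3 to 60 N. Pads are 19 mm wide; open, the fingers measure 130 mm over their backs; the gripper's body (78 mm by 193 mm) begins 47 mm behind the grasp point.
Start: joints at [81.251, 20.546, 0.682, 0, -70.136, -16.507], TCP at [0.288, 0.61, 0.227] pointing down, gripper open.
Joint ranges: [-176.03, 176.03], [-82.01, 121.73], [-58.28, 71.71], [-173.87, 95.51], [-174.79, -0.11], [-173.66, 173.66]. Speed limits (degrees/s): [136.94, 136.94, 172.46, 180, 180, 180].

INTERFACE

Orientations are given as [roll, pitch, yaw] about the fixed x, y, z axes, in that order (R = Rz(yaw) Ry(pitch) Rx(roll)).
In Python, from plant import ctrl gives the robot as it stands. The module is installed in compiled form; this text tells all that it offers.
- The arm moves only by the tool send_rows, never from a script. Its argument "increments" is a list that holds one entry, the list of rows, each a list of 4 numbers: the shift along the world's x, y, z normalised to -1 to 1, where 1 is 0.2 m, then the turn about the world's z normalised to -1 to 1, where 1 is 1.5 rad. In form: [[[x, y, z, roll], ...]]. A call has 1 to 12 rows; each row is the pose to reach, as a shift and turn from the pose commanded when the call began; what a row does not reach only later rows make up. A row lasts 1/8 s, in which the tool goes at most 62.5 mm and 10.7 degrees, less where a joint would pass 70% of its speed; a pose out of reach is approached as far as the arm can. A call with a number of a shift or a turn outside -1 to 1 is refused whole. A call with a gripper value outside its range is refused whole. "jaw" is the opening, from 0 (shut) to 1 (fully open), set as the call begins (left out, the last holds). The fingers move at their own pace and stop on an object; the grip force is fixed at half the most. Time passes only in rows, so rows that repeat a pose let the fingers close. It gives the time, the measured TCP pose, the force, the opening and the grip force at its end, in the units of the state.
- ctrl.get_obs(): the state, without advancing time (a new reading comes with each control period).
- ctrl.snapshot(name): name is "scene" or "top" or "wrist"; returns the picture (480x640x3 uint8, red, green, blue); there is no depth.
- ctrl.calibration(name): a dict with "mtx" (3x3 intrinsics, pixels), "k1" (the pictures are not rectified: a ray, as slopes to the right and down, at radius r is drawn at 1 + k1 r^2 times it, then the intrinsics apply), "eye" and "attitude" of the camera in the world. Camera axes: x right, y up, looking along -z (the intrinsics and any distortion apply to the point x, -y, -z); pixel columns grow to the right and rows downward; lengths in m; the calibration is good to about 2 mm. A picture is of the moment at which its call begins: read the wrist's pose just before it. calibration takes no time and is no camera call; for the wrist camera it gives the pose at the moment of the call.
- ctrl.close_job(): hands the job in; it is judged then, once.
Trained networks look in the newest picture that a camera, given by its name, has taken for a name from the list of things; names that differ only in an ending like _2 or _b are one class to them, and where a whole thing is asked for, a point or a joint stands for the part that bears it (a point fixed in the world has none). Each returns a list of dicts, best first, with "conf" (0 to 1); they miss things now and then, are a little off and sometimes report something else, mostly with a low value. They report only what shows in the picture. A call takes as long as a camera call. They do not tell look-alikes from the thing itself.
- ctrl.trace(thing, camera): "mask" (480x640 bool, what is visible of it) and "bbox" ([left, top, right, bottom] in pixels, round what is visible of it).
- ctrl.spot_point(thing, camera): "pixel" ([row, column] in pixels: a listed point, or the origin of a listed thing).
The state is a dict: "clock": time; "joint_pos": joint angles; "qvel": joint speeds; "tau": joint torques, N m; "tool_pos": TCP position; "orientation": TCP orientation; "force": force on the tool from outside, world axes, zero at the start; "moment": the same for the moment, N m; "opening": finger opening in m; "gripper_force": force on a finger pad.
Only numpy, scipy, OpenCV 4.12 (cv2) and the standard library are available. Lean on these libraries where they do the work, as an engineer would, in place of code of your own. Each camera call takes 0.05 s, during which the arm holds its last target. There are 200 camera calls.

## Working session

There is one attempt and no reset: what is moved stays moved. The work goes in short steps, Python scripts to look and compute and a tool call to move; the robot and the scene stay as the last step left them, time stands still between calls to the robot, and variables do not carry over. Pictures are saved under pics/ and viewed, at most 10 in all, crops included, and the job is handed in when it is done.

Besides the shell and the picture viewer there is one more tool, called after "Emit:" by a JSON object that holds its "method" and its "body". send_rows: Moves the arm, as the interface text tells. Its arguments: {"type":"object","properties":{"increments":{"type":"array"},"jaw":{"type":"number"}},"required":["increments"]}

```bash
mkdir -p pics
cat > h.py <<'E'
import numpy as np, cv2
from plant import ctrl
def save(img,n): cv2.imwrite('pics/'+n+'.png',cv2.cvtColor(img,cv2.COLOR_RGB2BGR))
def att(c):
    a=np.array(c['attitude'],float)
    if a.shape==(3,3): return a
    from scipy.spatial.transform import Rotation as R
    return R.from_euler('xyz',a,degrees=True).as_matrix() if a.size==3 else R.from_quat(a).as_matrix()
def ray(c,u,v):
    K=np.array(c['mtx']);d=np.array([(u-K[0,2])/K[0,0],(v-K[1,2])/K[1,1]]);s=d.copy()
    for _ in range(30): s=d/(1+c['k1']*(s@s))
    return att(c)@np.array([s[0],-s[1],-1])
def onz(c,u,v,z):
    r=ray(c,u,v);e=np.array(c['eye']);return e+r*(z-e[2])/r[2]
def proj(c,P):
    K=np.array(c['mtx']);q=(np.atleast_2d(P)-np.array(c['eye']))@att(c)
    s=np.c_[q[:,0],-q[:,1]]/-q[:,2:];s=s*(1+c['k1']*(s**2).sum(1))[:,None]
    return s*[K[0,0],K[1,1]]+[K[0,2],K[1,2]]
E
python3 - <<'E'
from h import *
print(ctrl.get_obs(),ctrl.grasp_offset)
for n in('scene','top'):
    im=ctrl.snapshot(n);save(im,n+'0');print(n,ctrl.calibration(n))
    for t in('spare_a','single_a','pair_inner','board'):
        for d in ctrl.trace(t,n): print(t,round(d['conf'],2),d['bbox'])
E
```

```text
{'clock': 0.0, 'joint_pos': array([ 8.12519305e+01,  2.05914667e+01,  6.35514869e-01, -2.03642871e-02,
       -7.01354045e+01, -1.65058070e+01]), 'qvel': array([ 0.06544258,  0.00796094,  0.02994034,  0.05849096,  0.04390829,
       -0.05114866]), 'tau': array([ 1.88911377e-03, -5.82719994e+01,  2.93042582e+01,  6.99693426e+00,
        6.73938019e-03, -1.76447916e-04]), 'tool_pos': array([0.28780371, 0.6100461 , 0.22563478]), 'orientation': array([ 1.79906969e+02, -7.60309457e-03, -2.52608054e+01]), 'force': array([-0.11736091, -0.79342844, -0.13850497]), 'moment': array([0.00447243, 0.02259499, 0.02418628]), 'gripper_force': 0.0, 'opening': 0.08775678732311525} 0.0188
scene {'mtx': array([[502.73164109,   0.        , 320.34914009],
       [  0.        , 502.73164109, 244.50915978],
       [  0.        ,   0.        ,   1.        ]]), 'k1': 0.027211667083001788, 'eye': array([ 1.01526956, -0.14767812,  0.86444841]), 'attitude': array([29.21402778, -0.54854561, 83.27196074])}
spare_a 0.94 [216.5, 169.5, 250.0, 214.8]
spare_a 0.81 [164.4, 140.1, 200.1, 184.6]
spare_a 0.77 [194.5, 252.1
[... 307 characters left out ...]
8, 294.4]
board 0.67 [357.4, 183.9, 533.7, 324.6]
top {'mtx': array([[439.0078369 ,   0.        , 322.11830331],
       [  0.        , 439.0078369 , 244.6468854 ],
       [  0.        ,   0.        ,   1.        ]]), 'k1': 0.022955491813721054, 'eye': array([ 0.51990748, -0.10211669,  0.93010551]), 'attitude': array([  1.41663167,   0.18172184, -89.79585206])}
spare_a 0.96 [428.7, 328.8, 460.1, 362.5]
spare_a 0.81 [382.4, 287.4, 413.9, 319.0]
spare_a 0.66 [384.3, 342.1, 417.1, 376.6]
spare_a 0.57 [339.0, 184.0, 368.2, 216.6]
single_a 0.76 [142.6, 193.3, 177.2, 226.8]
single_a 0.65 [158.2, 248.9, 196.0, 280.7]
pair_inner 0.8 [207.1, 227.6, 244.2, 262.5]
board 0.56 [129.0, 159.4, 275.9, 302.9]
```

View pics/scene0.png

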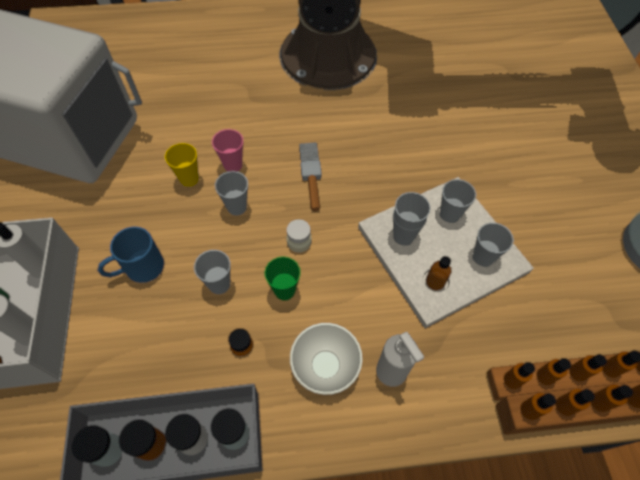

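View pics/top0.png

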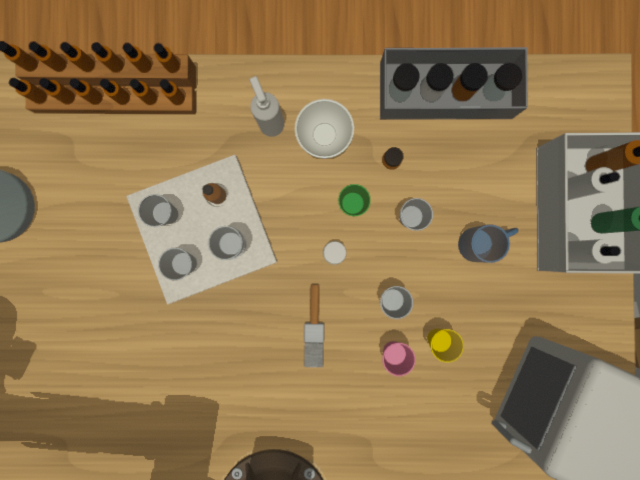

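The top picture shows these candidates for a spare:
- **Steel cups:** (397,302) and (416,214).
- **Look-alikes:** pink (398,359), yellow (446,345) and green (354,200).
- **Steel cups in the board:** singles at (158,210) and (178,263), and the pair at (228,242).

I choose the two free steel cups. Next I measure positions with a silhouette fit.

```bash
cat >> h.py <<'E'
from scipy.optimize import minimize
th=np.linspace(0,2*np.pi,48,endpoint=False);ci=np.c_[np.cos(th),np.sin(th)]
def hull(c,x,y,z0,zt,r0,rt,S=4):
    P=np.r_[np.c_[ci*r0+[x,y],np.full(48,z0)],np.c_[ci*rt+[x,y],np.full(48,zt)]]
    m=np.zeros((480*S,640*S),np.uint8)
    h=cv2.convexHull(((proj(c,P)+.5)*S).astype(np.float32)).round().astype(int)
    cv2.fillConvexPoly(m,h,1);return m
def fit(c,mask,z0,zt,r0,rt):
    M=cv2.resize(mask.astype(np.uint8),None,fx=4,fy=4,interpolation=cv2.INTER_NEAREST)
    v,u=np.nonzero(mask);g=onz(c,u.mean(),v.mean(),(z0+zt)/2)[:2]
    def f(p):
        m=hull(c,*p,z0,zt,r0,rt);return 1-(m&M).sum()/(m|M).sum()
    r=minimize(f,g,method='Nelder-Mead',options=dict(initial_simplex=g+np.array([[0,0],[.01,0],[0,.01]]),xatol=2e-4,fatol=1e-4))
    return r.x.round(4),round(1-r.fun,3)
E
python3 - <<'E'
from h import *
for n in('scene','top'):
    im=ctrl.snapshot(n);c=ctrl.calibration(n)
    for t,a in(('spare_a',(0,.08,.02,.032)),('single_a',(.02,.088,.0215,.032)),('pair_inner',(.02,.118,.0215,.032)),('bowl',(0,.05,.03,.06)),('mug',(0,.085,.037,.037)),('cream_jar',(0,.05,.025,.025)),('dropper',(.02,.098,.019,.019)),('pump_bottle',(0,.172,.027,.027))):
        for d in ctrl.trace(t,n):
            if d['conf']>.4: print(n,t,round(d['conf'],2),np.round(d['bbox']),im[d['mask']].mean(0).round(),*fit(c,d['mask'],*a))
    if n=='top':
        for d in ctrl.trace('board',n)[:1]:
            k,_=cv2.findContours(d['mask'].astype(np.uint8),0,2);k=max(k,key=cv2.contourArea)
            b=cv2.boxPoints(cv2.minAreaRect(k));B=np.array([onz(c,*q,.02) for q in b]);print(B.round(4),B.mean(0))
    s=im[140:320,130:520] if n=='scene' else im[160:390,120:480]
    if n=='top': save(cv2.resize(s[20:,:],None,fx=2.2,fy=2.2,interpolation=2),'crop0')
E
```

```text
scene spare_a 0.95 [218. 170. 249. 215.] [85. 84. 80.] [ 0.4296 -0.2427] 0.966
scene spare_a 0.93 [267. 254. 298. 301.] [21. 82. 31.] [ 0.6267 -0.1611] 0.968
scene spare_a 0.92 [195. 251. 229. 294.] [93. 93. 89.] [ 0.6001 -0.281 ] 0.963
scene spare_a 0.78 [163. 142. 200. 184.] [114.  93.   6.] [ 0.3478 -0.3402] 0.957
scene spare_a 0.62 [212. 128. 245. 172.] [113.  60.  71.] [ 0.3208 -0.2468] 0.957
scene single_a 0.91 [437. 180. 476. 228.] [84. 85. 82.] [0.5036 0.1805] 0.929
scene single_a 0.63 [473. 224. 514. 268.] [85. 86. 84.] [0.6051 0.2218] 0.953
scene pair_inner 0.88 [392. 192. 433. 232.] [87. 88. 86.] [0.5375 0.0812] 0.703
scene bowl 0.85 [290. 323. 358. 392.] [165. 165. 150.] [ 0.7745 -0.1026] 0.959
scene mug 0.73 [ 98. 226. 164. 280.] [33. 50. 63.] [ 0.5434 -0.4239] 0.849
scene cream_jar 0.73 [284. 217. 315. 253.] [146. 140. 127.] [ 0.5235 -0.1246] 0.854
scene dropper 0.79 [423. 256. 453. 290.] [74. 49. 24.] [0.6481 0.1163] 0.769
scene pump_bottle 0.97 [377. 332. 422. 388.] [120. 117. 109.] [8.116e-01 3.000e-04] 0.739
top spare_a 0.91 [381. 287. 412. 319.] [129. 129. 122.] [ 
[... 487 characters left out ...]
4 ] 0.938
top pair_inner 0.86 [207. 228. 245. 260.] [133. 134. 126.] [0.5435 0.0829] 0.947
top bowl 0.62 [296. 100. 356. 158.] [173. 171. 156.] [ 0.777  -0.1027] 0.962
top mug 0.6 [460. 223. 520. 264.] [80. 84. 86.] [ 0.545  -0.4217] 0.919
top mug 0.53 [404. 197. 432. 229.] [129. 128. 121.] [ 0.6006 -0.2773] 0.601
top cream_jar 0.58 [325. 241. 347. 262.] [186. 181. 167.] [ 0.5275 -0.1231] 0.866
top dropper 0.93 [203. 182. 224. 207.] [100.  78.  56.] [0.642  0.1146] 0.808
top pump_bottle 0.67 [248.  77. 288. 139.] [140. 134. 121.] [0.7989 0.0093] 0.76
[[ 0.6426  0.3094  0.02  ]
 [ 0.7331  0.0814  0.02  ]
 [ 0.5057 -0.0082  0.02  ]
 [ 0.4167  0.2191  0.02  ]] [0.57451565 0.15040714 0.02      ]
```

View pics/crop0.png

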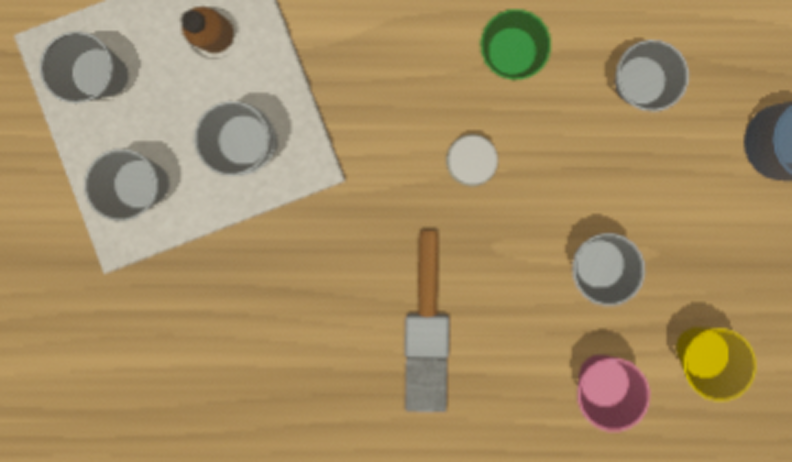

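The crop confirms it: the bare steel cups at crop (608,268) and (651,75) are the spares. Green, pink and yellow are excluded. The singles are at crop (80,66) and (125,184), and the pair is at (235,137). I keep the present yaw throughout, since its closing line is along the board diagonal and clear at both pick-ups.

Emit:
{"method": "send_rows", "body": {"increments": [[[0.2,-0.25,0,0],[0.4,-0.5,0,0],[0.55,-0.75,0,0],[0.71,-1,0,0]]], "jaw": 1}}

```text
clock: 1.95
tool_pos: [0.4308, 0.4087, 0.2268]
orientation: [-180.0, -0.0, -25.2]
force: [1.0, 1.0, 0.6]
opening: 0.0873
gripper_force: 0.0
```

Emit:
{"method": "send_rows", "body": {"increments": [[[0,-0.25,0,0],[0,-0.5,0,0],[0,-0.75,0,0],[0,-1,0,0]]]}}

```text
clock: 2.45
tool_pos: [0.4298, 0.2089, 0.2268]
orientation: [-180.0, -0.0, -25.2]
force: [-0.5, -0.1, 0.7]
opening: 0.088
gripper_force: 0.0
```

Emit:
{"method": "send_rows", "body": {"increments": [[[0,-0.25,0,0],[0,-0.5,0,0],[0,-0.75,0,0],[0,-1,0,0]]]}}

```text
clock: 2.95
tool_pos: [0.4298, 0.009, 0.227]
orientation: [-179.9, -0.0, -25.2]
force: [1.6, 0.4, 0.3]
opening: 0.0875
gripper_force: 0.0
```

Emit:
{"method": "send_rows", "body": {"increments": [[[0,-0.25,0,0],[0,-0.5,0,0],[0,-0.75,0,0],[0,-1,0,0],[0,-1,0,0],[0,-1,0,0]]]}}

```text
clock: 3.7
tool_pos: [0.4298, -0.1896, 0.2265]
orientation: [-180.0, 0.0, -25.3]
force: [-0.4, 0.9, 0.0]
opening: 0.0872
gripper_force: 0.0
```

```bash
cat >> h.py <<'E'
def wfit(t,a):
    c=ctrl.calibration('wrist');im=ctrl.snapshot('wrist');out=[]
    for d in ctrl.trace(t,'wrist'): out.append((round(d['conf'],2),np.round(d['bbox']),im[d['mask']].mean(0).round(),*fit(c,d['mask'],*a)))
    return im,out
E
python3 - <<'E'
from h import *
im,o=wfit('spare_a',(0,.08,.02,.032));save(im,'w1')
for x in o: print(*x)
print(ctrl.calibration('wrist')['eye'],ctrl.get_obs()['tool_pos'])
E
```

```text
0.98 [465. 196. 557. 268.] [151. 129.   1.] [ 0.3468 -0.3397] 0.97
0.89 [347. 161. 420. 234.] [111. 110. 104.] [ 0.429  -0.2421] 0.95
0.71 [138.   0. 231.  54.] [ 25. 113.  46.] [ 0.6276 -0.1604] 0.984
0.61 [394. 248. 468. 325.] [159.  97. 108.] [ 0.3207 -0.2464] 0.564
0.6 [313.   3. 364.  22.] [133. 134. 129.] [ 0.6009 -0.2818] 0.962
[ 0.50503902 -0.22412452  0.3863661 ] [ 0.43010181 -0.1888055   0.2266814 ]
```

View pics/w1.png

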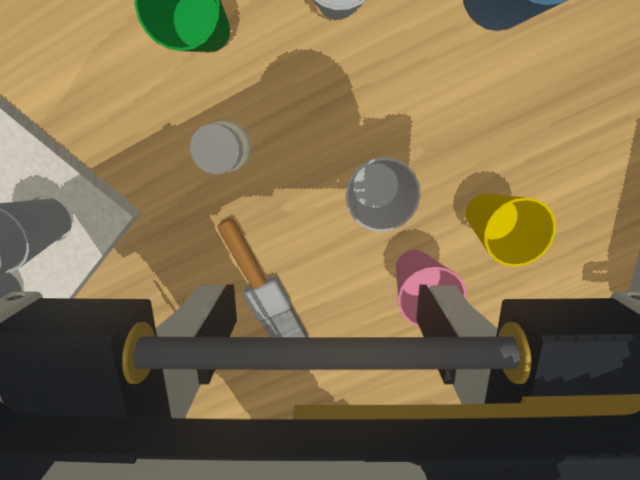

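The wrist view shows the steel spare at (383,195), clear of pink (430,290) and yellow (517,230). It fits at (0.4295, -0.2423), which agrees with the other cameras.

Emit:
{"method": "send_rows", "body": {"increments": [[[0,-0.13,-0.1,0],[0,-0.26,-0.25,0],[0,-0.26,-0.45,0],[0,-0.26,-0.6,0],[0,-0.26,-0.75,0],[0,-0.26,-0.82,0],[0,-0.26,-0.865,0],[0,-0.26,-0.865,0]]]}}

```text
clock: 4.8
tool_pos: [0.4303, -0.2413, 0.0537]
orientation: [180.0, 0.0, -25.2]
force: [0.5, 0.6, 1.0]
opening: 0.0877
gripper_force: 0.0
```

Emit:
{"method": "send_rows", "body": {"increments": [[[0,0,0,0],[0,0,0,0],[0,0,0,0],[0,0,0,0],[0,0,0,0],[0,0,0,0]]], "jaw": 0}}

```text
clock: 5.55
tool_pos: [0.4304, -0.2418, 0.054]
orientation: [180.0, -0.0, -25.2]
force: [-1.1, -0.7, 5.7]
opening: 0.0621
gripper_force: 30.0
```

Emit:
{"method": "send_rows", "body": {"increments": [[[0,0,0.04,0],[0,0,0.12,0],[0,0,0.25,0],[0,0,0.42,0],[0,0,0.6,0],[0,0,0.75,0],[0,0,0.83,0],[0,0,0.865,0]]]}}

```text
clock: 6.55
tool_pos: [0.43, -0.2413, 0.2269]
orientation: [-180.0, -0.0, -25.3]
force: [1.0, 0.1, -1.1]
opening: 0.0622
gripper_force: 30.0
```

Emit:
{"method": "send_rows", "body": {"increments": [[[0,0.1,0,0],[0,0.25,0,0],[0.05,0.45,0,0],[0.1,0.65,0,0],[0.15,0.85,0,0],[0.2,1,0,0],[0.2,1,0,0]]]}}

```text
clock: 7.42
tool_pos: [0.4699, -0.0399, 0.2253]
orientation: [179.9, 0.1, -25.1]
force: [1.0, -0.6, -1.9]
opening: 0.0623
gripper_force: 30.0
```

Run:
```python
from h import *
im,o=wfit('single_a',(.02,.088,.0215,.032));save(im,'w2')
for x in o: print(*x)
for n in('top','scene'):
    im2=ctrl.snapshot(n);c=ctrl.calibration(n)
    for d in ctrl.trace('spare_a',n):
        if d['conf']>.4:print(n,round(d['conf'],2),np.round(d['bbox']),im2[d['mask']].mean(0).round(),*fit(c,d['mask'],.173,.253,.02,.032))
    if n=='scene': save(im2,'s2')
print(ctrl.get_obs()['tool_pos'])
```

```text
0.94 [ 54. 248. 148. 312.] [107. 108. 105.] [0.5015 0.1836] 0.732
0.81 [  2. 175.  60. 245.] [97. 99. 96.] [0.6045 0.2214] 0.959
top 0.91 [382. 340. 417. 379.] [180. 114. 127.] [ 0.3643 -0.213 ] 0.628
top 0.88 [427. 328. 466. 364.] [180. 156.  26.] [ 0.3882 -0.2874] 0.681
top 0.87 [338. 183. 369. 216.] [ 73. 136.  66.] [ 0.6123 -0.1492] 0.601
top 0.81 [402. 197. 433. 232.] [152. 151. 143.] [ 0.5839 -0.2394] 0.621
scene 0.86 [213. 127. 244. 171.] [118.  61.  74.] [ 0.4561 -0.2256] 0.563
scene 0.85 [195. 250. 229. 295.] [97. 98. 94.] [ 0.682  -0.2509] 0.608
scene 0.77 [162. 144. 198. 186.] [120.  98.   4.] [ 0.4779 -0.3008] 0.617
scene 0.68 [266. 255. 298. 302.] [23. 86. 33.] [ 0.7006 -0.1591] 0.611
scene 0.62 [324. 117. 359. 170.] [76. 77. 75.] [ 0.47   -0.0437] 0.818
[ 0.469615   -0.04221112  0.22628332]
```

View pics/w2.png

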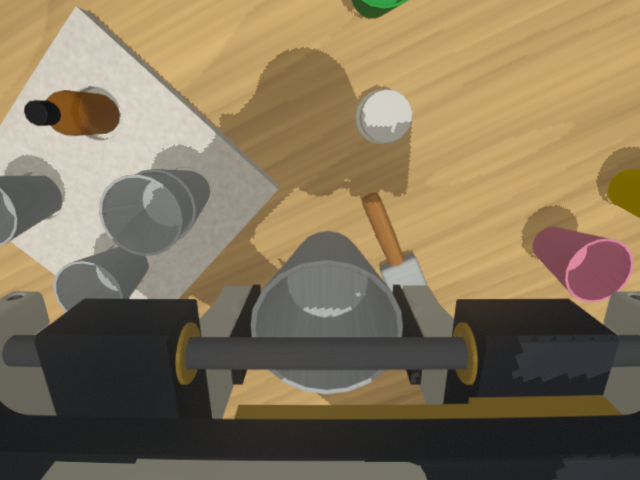

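The view shows the held cup upright between the pads at (325,310), with single_b at (95,280) partly hidden. I swing to the far side of single_b so the wrist camera sees it clearly before placing.

Emit:
{"method": "send_rows", "body": {"increments": [[[0,0.15,0,0],[0,0.35,0,0],[0,0.6,0,0],[0,0.8,0,0],[-0.05,1,0,0]]]}}

```text
clock: 8.35
tool_pos: [0.4601, 0.1592, 0.2265]
orientation: [180.0, -0.0, -25.3]
force: [0.2, 0.1, -1.1]
opening: 0.0625
gripper_force: 30.0
```

Emit:
{"method": "send_rows", "body": {"increments": [[[-0.07,0.2,0,0],[-0.14,0.36,0,0],[-0.14,0.36,0,0],[-0.14,0.36,0,0]]]}}

```text
clock: 8.85
tool_pos: [0.432, 0.2299, 0.2265]
orientation: [180.0, 0.0, -25.3]
force: [0.8, -0.5, -0.4]
opening: 0.0621
gripper_force: 30.0
```

Run:
```python
from h import *
im,o=wfit('single_a',(.02,.088,.0215,.032));save(im,'w3')
for x in o: print(*x)
print(ctrl.get_obs()['tool_pos'])
```

```text
0.87 [302.  75. 382. 162.] [111. 112. 109.] [0.5021 0.1832] 0.974
0.56 [189.   0. 273.  58.] [143. 145. 142.] [0.6053 0.2234] 0.983
[0.43227303 0.22956185 0.22655961]
```

View pics/w3.png

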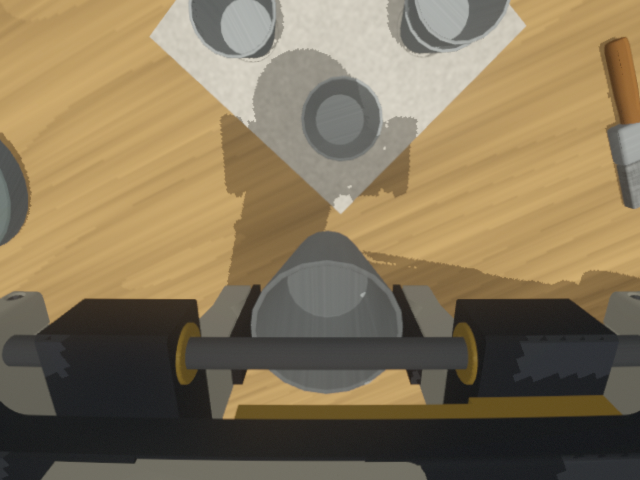

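single_b is clear at (341,119), fitting at (0.5025, 0.1833). single_a is at (235,20), fitting at (0.605, 0.223).

Emit:
{"method": "send_rows", "body": {"increments": [[[0.15,-0.1,0,0],[0.3,-0.2,0,0],[0.35,-0.23,0,0],[0.35,-0.23,-0.1,0],[0.35,-0.23,-0.25,0],[0.35,-0.23,-0.4,0],[0.35,-0.23,-0.5,0],[0.35,-0.23,-0.55,0],[0.35,-0.23,-0.58,0],[0.35,-0.23,-0.6,0]]]}}

```text
clock: 10.2
tool_pos: [0.5023, 0.1846, 0.1069]
orientation: [-180.0, -0.0, -25.3]
force: [-0.1, 0.1, -0.7]
opening: 0.0624
gripper_force: 30.0
```

Emit:
{"method": "send_rows", "body": {"increments": [[[0,0,-0.02,0],[0,0,-0.03,0],[0,0,-0.04,0],[0,0,-0.05,0],[0,0,-0.055,0],[0,0,-0.055,0]]]}}

```text
clock: 10.95
tool_pos: [0.502, 0.1845, 0.0955]
orientation: [180.0, -0.0, -25.3]
force: [-0.7, 0.2, -0.7]
opening: 0.0623
gripper_force: 30.0
```

Emit:
{"method": "send_rows", "body": {"increments": [[[0,0,-0.005,0],[0,0,-0.01,0],[0,0,-0.015,0],[0,0,-0.015,0]]]}}

```text
clock: 11.45
tool_pos: [0.502, 0.1844, 0.0925]
orientation: [180.0, 0.0, -25.3]
force: [-0.9, -0.5, -0.9]
opening: 0.0625
gripper_force: 30.0
```

Emit:
{"method": "send_rows", "body": {"increments": [[[0,0,-0.005,0],[0,0,-0.005,0]]]}}

```text
clock: 11.7
tool_pos: [0.5024, 0.1845, 0.092]
orientation: [-180.0, -0.0, -25.2]
force: [-0.7, -1.3, 4.3]
opening: 0.0626
gripper_force: 30.0
```

Emit:
{"method": "send_rows", "body": {"increments": [[[0,0,0,0],[0,0,0,0],[0,0,0,0],[0,0,0,0]]], "jaw": 1}}

```text
clock: 12.2
tool_pos: [0.5019, 0.1844, 0.0914]
orientation: [180.0, 0.0, -25.3]
force: [0.5, 0.5, 0.1]
opening: 0.0871
gripper_force: 0.0
```

Emit:
{"method": "send_rows", "body": {"increments": [[[0,0,0.05,0],[0,0,0.15,0],[0,0,0.35,0],[0,0,0.55,0],[0,0,0.68,0]]]}}

```text
clock: 12.82
tool_pos: [0.5025, 0.1847, 0.2305]
orientation: [-179.9, -0.1, -25.2]
force: [0.9, 0.3, -0.6]
opening: 0.0882
gripper_force: 0.0
```

Emit:
{"method": "send_rows", "body": {"increments": [[[0.05,-0.2,0,0],[0.1,-0.4,0,0],[0.15,-0.6,0,0],[0.2,-0.8,0,0],[0.2,-1,0,0]]]}}

```text
clock: 13.45
tool_pos: [0.5424, -0.0169, 0.2283]
orientation: [-180.0, -0.0, -25.3]
force: [-0.4, 0.3, -0.4]
opening: 0.0877
gripper_force: 0.0
```

Run:
```python
from h import *
for n in('top','scene'):
    im=ctrl.snapshot(n);c=ctrl.calibration(n);save(im,n+'3')
    for d in ctrl.trace('pair_inner',n):
        if d['conf']>.3: print(n,round(d['conf'],2),np.round(d['bbox']),*fit(c,d['mask'],.02,.118,.0215,.032))
a=cv2.imread('pics/top3.png')[150:310,120:290];b=cv2.imread('pics/scene3.png')[150:310,350:520]
cv2.imwrite('pics/c3.png',cv2.resize(np.hstack([a,b]),None,fx=2.3,fy=2.3))
```

```text
scene 0.97 [394. 190. 433. 232.] [0.5408 0.0805] 0.723
```

View pics/c3.png

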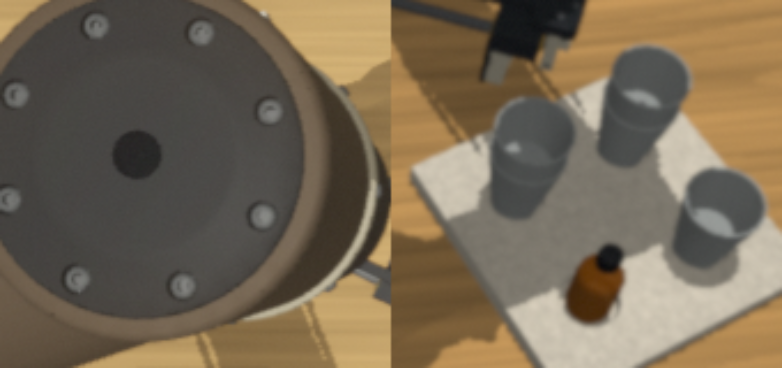

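The right half shows the new nested pair standing upright at (645,105), with the finished pair, the bottle and single_a in place. Next is spare_b, where three views agree on (0.6007, -0.2817).

Emit:
{"method": "send_rows", "body": {"increments": [[[0.05,-0.25,0,0],[0.1,-0.5,0,0],[0.2,-0.75,0,0],[0.295,-1,0,0],[0.295,-1,0,0]]]}}

```text
clock: 14.28
tool_pos: [0.6019, -0.2175, 0.2268]
orientation: [180.0, 0.0, -25.4]
force: [-0.4, 0.3, -0.5]
opening: 0.0878
gripper_force: 0.0
```

Emit:
{"method": "send_rows", "body": {"increments": [[[0,-0.2,-0.05,0],[0,-0.33,-0.15,0],[0,-0.33,-0.3,0],[0,-0.33,-0.5,0],[0,-0.33,-0.68,0],[0,-0.33,-0.8,0],[0,-0.33,-0.87,0],[0,-0.33,-0.87,0]]]}}

```text
clock: 15.28
tool_pos: [0.6009, -0.2806, 0.0531]
orientation: [180.0, 0.1, -25.2]
force: [-0.2, 0.3, -0.6]
opening: 0.0879
gripper_force: 0.0
```

Emit:
{"method": "send_rows", "body": {"increments": [[[0,0,0,0],[0,0,0,0],[0,0,0,0],[0,0,0,0],[0,0,0,0],[0,0,0,0]]], "jaw": 0}}

```text
clock: 16.02
tool_pos: [0.6014, -0.2818, 0.0544]
orientation: [180.0, -0.1, -25.2]
force: [-1.1, 0.5, 5.8]
opening: 0.0621
gripper_force: 30.0
```

Emit:
{"method": "send_rows", "body": {"increments": [[[0,0,0.04,0],[0,0,0.12,0],[0,0,0.25,0],[0,0,0.42,0],[0,0,0.6,0],[0,0,0.75,0],[0,0,0.83,0],[0,0,0.87,0]]]}}

```text
clock: 17.02
tool_pos: [0.601, -0.2815, 0.2285]
orientation: [-180.0, -0.0, -25.3]
force: [0.8, 0.0, -2.3]
opening: 0.0622
gripper_force: 30.0
```

Emit:
{"method": "send_rows", "body": {"increments": [[[0,0.1,0,0],[0,0.25,0,0],[0,0.5,0,0],[0,0.75,0,0],[0,1,0,0]]]}}

```text
clock: 17.65
tool_pos: [0.6, -0.0793, 0.2262]
orientation: [179.9, 0.1, -25.3]
force: [0.8, 0.0, -0.4]
opening: 0.0622
gripper_force: 30.0
```

Emit:
{"method": "send_rows", "body": {"increments": [[[-0.05,0.25,0,0],[-0.1,0.5,0,0],[-0.15,0.75,0,0],[-0.2,1,0,0]]]}}

```text
clock: 18.15
tool_pos: [0.5594, 0.1205, 0.2264]
orientation: [179.9, 0.1, -25.2]
force: [0.5, 1.0, -0.3]
opening: 0.0623
gripper_force: 30.0
```

Emit:
{"method": "send_rows", "body": {"increments": [[[-0.05,0.25,0,0],[-0.1,0.5,0,0],[-0.13,0.7,0,0],[-0.13,0.76,0,0],[-0.13,0.76,0,0],[-0.13,0.76,0,0]]]}}

```text
clock: 18.9
tool_pos: [0.5348, 0.2695, 0.2271]
orientation: [179.9, 0.0, -25.3]
force: [-0.2, -0.8, -1.0]
opening: 0.0626
gripper_force: 30.0
```

Run:
```python
from h import *
im,o=wfit('single_a',(.02,.088,.0215,.032));save(im,'w4')
for x in o: print(*x)
print(ctrl.get_obs()['tool_pos'])
```

```text
0.97 [301.  74. 381. 161.] [111. 112. 109.] [0.605  0.2232] 0.97
0.81 [396. 175. 459. 237.] [110. 110. 106.] [0.5064 0.1851] 0.163
[0.53508729 0.26934196 0.22749936]
```

View pics/w4.png

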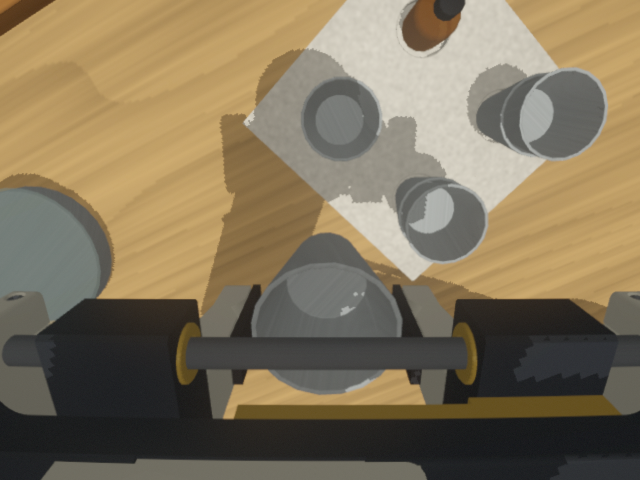

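single_a is at (341,118), in the same relative place as before, fitting at (0.605, 0.2232). The first new pair is nested at (442,220). I repeat the same shift.

Emit:
{"method": "send_rows", "body": {"increments": [[[0.15,-0.1,0,0],[0.3,-0.2,0,0],[0.35,-0.23,0,0],[0.35,-0.23,-0.1,0],[0.35,-0.23,-0.25,0],[0.35,-0.23,-0.4,0],[0.35,-0.23,-0.5,0],[0.35,-0.23,-0.55,0],[0.35,-0.23,-0.585,0],[0.35,-0.23,-0.605,0]]]}}

```text
clock: 20.25
tool_pos: [0.6053, 0.2245, 0.1069]
orientation: [-180.0, -0.0, -25.3]
force: [0.6, -0.7, 0.0]
opening: 0.0616
gripper_force: 30.0
```

Emit:
{"method": "send_rows", "body": {"increments": [[[0,0,-0.02,0],[0,0,-0.03,0],[0,0,-0.04,0],[0,0,-0.05,0],[0,0,-0.055,0],[0,0,-0.06,0],[0,0,-0.065,0],[0,0,-0.07,0],[0,0,-0.07,0]]]}}

```text
clock: 21.38
tool_pos: [0.6052, 0.2244, 0.0928]
orientation: [-180.0, -0.0, -25.3]
force: [0.7, -1.2, 0.9]
opening: 0.0621
gripper_force: 30.0
```

Emit:
{"method": "send_rows", "body": {"increments": [[[0,0,-0.005,0],[0,0,-0.005,0]]]}}

```text
clock: 21.62
tool_pos: [0.6056, 0.2243, 0.0926]
orientation: [-180.0, -0.1, -25.2]
force: [0.1, -2.6, 7.4]
opening: 0.062
gripper_force: 30.0
```

Contact at the seated height, so I release, rise and back away.

Emit:
{"method": "send_rows", "body": {"increments": [[[0,0,0,0],[0,0,0,0],[0,0,0,0],[0,0,0,0]]], "jaw": 1}}

```text
clock: 22.12
tool_pos: [0.6049, 0.2245, 0.0913]
orientation: [180.0, 0.0, -25.3]
force: [-0.2, -0.7, -0.6]
opening: 0.0872
gripper_force: 0.0
```

Emit:
{"method": "send_rows", "body": {"increments": [[[0,0,0.05,0],[0,0,0.15,0],[0,0,0.35,0],[0,0,0.55,0],[0,0,0.75,0]]]}}

```text
clock: 22.75
tool_pos: [0.605, 0.2244, 0.2438]
orientation: [-180.0, -0.0, -25.3]
force: [0.1, 0.0, -0.9]
opening: 0.088
gripper_force: 0.0
```

Emit:
{"method": "send_rows", "body": {"increments": [[[-0.15,0.2,0,0],[-0.3,0.45,0,0],[-0.5,0.7,0,0],[-0.7,1,0,0]]]}}

```text
clock: 23.25
tool_pos: [0.4699, 0.4164, 0.2427]
orientation: [-179.9, -0.0, -25.3]
force: [0.9, -0.1, -0.3]
opening: 0.0874
gripper_force: 0.0
```

Emit:
{"method": "send_rows", "body": {"increments": [[[-0.2,0.25,0,0],[-0.4,0.5,0,0],[-0.4,0.75,0,0],[-0.4,0.9,0,0],[-0.4,0.9,0,0]]]}}

```text
clock: 23.88
tool_pos: [0.3905, 0.5969, 0.2409]
orientation: [179.9, -0.0, -25.2]
force: [0.1, -1.2, 0.3]
opening: 0.0875
gripper_force: 0.0
```

Run:
```python
from h import *
for n in('top','scene'):
    im=ctrl.snapshot(n);c=ctrl.calibration(n);save(im,n+'4')
    for d in ctrl.trace('pair_inner',n):
        if d['conf']>.3: print(n,round(d['conf'],2),np.round(d['bbox']),*fit(c,d['mask'],.088,.118,.0275,.032))
a=cv2.imread('pics/top4.png')[150:310,120:290];b=cv2.imread('pics/scene4.png')[150:310,370:540]
cv2.imwrite('pics/c4.png',cv2.resize(np.hstack([a,b]),None,fx=2.3,fy=2.3))
```

```text
top 0.69 [208. 224. 244. 261.] [0.5443 0.0812] 0.93
scene 0.74 [396. 191. 429. 230.] [0.5418 0.0795] 0.907
```

View pics/c4.png

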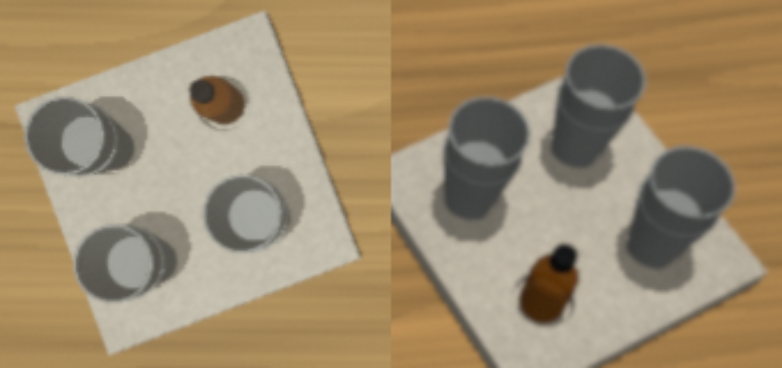

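View pics/scene4.png

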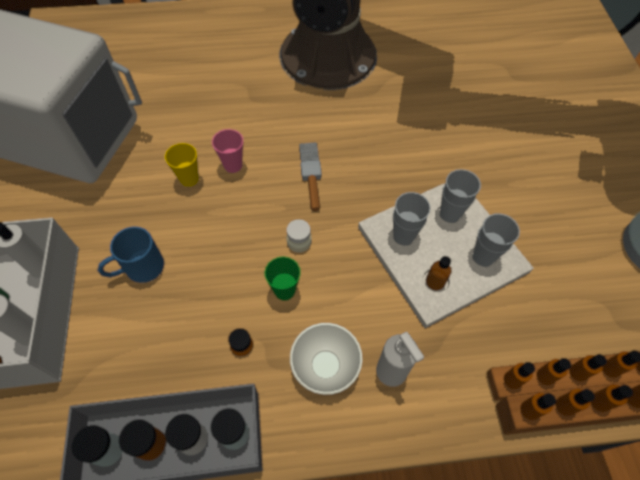

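The crop and full scene show three equal upright pairs on the board, at scene pixels (410,217), (460,195) and (495,240). Everything else is where it was, and the robot is clear.

```bash
python3 -c "
from plant import ctrl
print(ctrl.close_job())"
```

```text
the job is handed in; nothing more can be done
None
```

Both spare cups are nested upright and fully seated in the two single cups, the final pictures show nothing else moved, and the job was handed in at about 24 s of the 56 s allowed; no verdict came back.

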